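Load the relief rollers into the spin dryer, close it and start it

ROBOT

A 7-joint arm with a two-finger parallel gripper is mounted at the origin on the work surface. World frame = base frame: x ahead of the robot, y to its left, z up, the work surface at z = 0. Lengths are in m, angles in rad, forces in N, time in s.
With the tool pointing down it reaches from about 0.4 to 0.85 m from the base axis. Payload 10.4 kg.
Tool frame: the origin (TCP) lies between the finger pads; the fingertips stand 22 mm ahead of it and the grasp point (between the pads) lies 3 mm ahead of it; z points along the fingers, y is the line along which they close (so a half turn about z gives the same grasp; the last joint's range is limited). The gripper opens to 85 mm and grips with 20 to 120 N. Pads are 22 mm wide; open, the fingers measure 114 mm over their backs; the gripper's body (76 mm by 85 mm) begins 54 mm behind the grasp point. The pads swing forward as they close: fully open they stand 13 mm farther back than shut.
Start: joints at [1.2, 0.332, -0.065, 1.46, 0.022, 1.35, -0.088], TCP at [0.213, -0.588, 0.253] pointing down, gripper open.
Joint ranges: [-2.6, 2.6], [-0.5, 2.12], [-1.47, 1.34], [0.16, 2.42], [-1.27, 4.41], [0.06, 2.06], [-2.6, 2.6]. Speed limits (rad/s): [2.22, 2.22, 2.79, 2.79, 3.14, 3.14, 3.14].

INTERFACE

Orientations are given as a unit quaternion [x, y, z, w].
In Python, from workcell import manip, camera, ticket, boxes_of, outline_of gives the robot as it stands.
- The arm moves only by the tool carry_out, never from a script. Its argument "deltas" is a list of rows, each a list of 5 numbers: the shift along the tool's x, y, z as a fraction of full scale, then the turn about the tool's z as a fraction of full scale, then the opening, from -1 (shut) to 1 (fully open), so that 0 is half open. In form: [[tx, ty, tz, spin, gripper], ...]. A call has 1 to 20 rows; each row is the pose to reach, as a shift and turn from the pose commanded when the call began, along the tool's axes at that moment; what a row does not reach only later rows make up. Full scale, the value 1, is 150 mm for a shift and 30 degrees for a turn. A row lasts 1/8 s, in which the tool goes at most 62.5 mm and 10.7 degrees, less where a joint would pass 70% of its speed; a pose out of reach is approached as far as the arm can. A call with a number of a shift or a turn outside -1 to 1 is refused whole. A call with a gripper value outside its range is refused whole. The fingers move at their own pace and stop on an object; "force" is the grip in N (left out, the last holds). Time passes only in rows, so rows that repeat a pose let the fingers close. It gives the time, the measured TCP pose, the force, the opening and the grip force at its end, in the units of the state.
- manip.get_obs(): the state, without advancing time (a new reading comes with each control period).
- camera(name): name is "scene" or "top" or "wrist"; returns a dict with "img" (400x640x3 uint8, red, green, blue), "depth" (400x640 float32, m along the optical axis (not along the pixel's ray), 0 where there is no reading), "vertical_fov" (degrees; the focal length in pixels is half the picture's height over the tangent of half this angle, whatever the lens; pixels are square), "cx", "cy" (the principal point, pixels), "k1" (the pictures are not rectified: a ray, as slopes to the right and down, at radius r is drawn at 1 + k1 r^2 times it, then the intrinsics apply), "R" (3x3) and "t" (3): a world point X has camera coordinates R X + t. Camera axes: x right, y down, z forward; pixel columns grow to the right and rows downward; lengths in m; the calibration is good to about 2 mm. A picture is of the moment at which its call begins.
- ticket.hand_in(): hands the job in; it is judged then, once.
Trained networks look in a picture, given as the dict that the camera call returned (one of the last four; its "shot" number tells which), for a name from the list of things; names that differ only in an ending like _2 or _b are one class to them, and where a whole thing is asked for, a point or a joint stands for the part that bears it (a point fixed in the world has none). Each returns a list of dicts, best first, with "conf" (0 to 1); they miss things now and then, are a little off and sometimes report something else, mostly with a low value. They report only what shows in the picture. A call takes as long as a camera call.
- boxes_of(query, picture): "position" ([x, y, z] in m, in world coordinates, good to about 4 mm: the middle of the surface that is visible of it).
- outline_of(query, picture): "region" (400x640 bool, what is visible of it).
The state is a dict: "clock": time; "joint_pos": joint angles; "joint_velocities": joint speeds; "tau": joint torques, N m; "position": TCP position; "ee_rot": TCP orientation; "ft_force": force on the tool from outside, world axes, zero at the start; "torque": the same for the moment, N m; "grip_width": opening from 0.0 (shut) to 1.0 (fully open); "grasp_force": force on a finger pad.
Only numpy, scipy, OpenCV 4.12 (cv2) and the standard library are available. Lean on these libraries where they do the work, as an engineer would, in place of code of your own. Each camera call takes 0.05 s, during which the arm holds its last target. There are 200 camera calls.

TASK

Load every relief roller standing on the table into the spin dryer: turn each one until its grooves line up with the teeth of a free drive stub (any stub) and slide it on until it sits fully home on the shoulder. Then shut the lid completely, and only after that swing the red-pegged clamp round across the lid to its stop, and finally press the green start button. Leave the bottle, bowl and plaque where they stand.

Things in the scene. Friction and masses are not known exactly. Their poses are not given: they have to be found in the camera images.
- rollerA_mid (a point): Roller, white ceramic drum (may be absent), stands upright, 95 mm tall, 0.4 kg. Drum 64 mm across, foot to 58 mm up; above it a square aluminium collar, 40 mm across flats, 37 mm high: grip here. A cross-shaped bore runs right through: 4 grooves 12.4 mm wide, 16 mm out from the axis, along own +-x, +-y, towards the middles of the collar's flats. Point: on the axis, half-way up (47.5 mm); z up the axis.
- rollerB_mid (a point): Roller, terracotta drum (may be absent), stands upright, 95 mm tall, 0.4 kg. Drum 64 mm across, foot to 58 mm up; above it a square aluminium collar, 40 mm across flats, 37 mm high: grip here. A cross-shaped bore runs right through: 4 grooves 12.4 mm wide, 16 mm out from the axis, along own +-x, +-y, towards the middles of the collar's flats. Point: on the axis, half-way up (47.5 mm); z up the axis.
- rollerC_mid (a point): Roller, green drum (may be absent), stands upright, 95 mm tall, 0.4 kg. Drum 64 mm across, foot to 58 mm up; above it a square aluminium collar, 40 mm across flats, 37 mm high: grip here. A cross-shaped bore runs right through: 4 grooves 12.4 mm wide, 16 mm out from the axis, along own +-x, +-y, towards the middles of the collar's flats. Point: on the axis, half-way up (47.5 mm); z up the axis.
- stub1_home (a point): Drive stub 1, upright on a shoulder 16 mm above the table: cross of 4 steel teeth 10 mm wide, 14.5 mm out from the axis, 40 mm high, along this frame's +-x, +-y (turns with the stub); above them a brass nose, 15.6 mm across, tapering to 6 mm at 66 mm up. Point: on the axis 47.5 mm above the shoulder, where a roller's mid point lies when home. A misaligned roller rests on the tooth tops, 40 mm too high.
- stub1 (a joint): Turning angle of stub 1 about the vertical (rad, anticlockwise from above); it can turn but is stiff (0.15 N m) and stays where left.
- stub2_home (a point): Drive stub 2, upright on a shoulder 16 mm above the table: cross of 4 steel teeth 10 mm wide, 14.5 mm out from the axis, 40 mm high, along this frame's +-x, +-y (turns with the stub); above them a brass nose, 15.6 mm across, tapering to 6 mm at 66 mm up. Point: on the axis 47.5 mm above the shoulder, where a roller's mid point lies when home. A misaligned roller rests on the tooth tops, 40 mm too high.
- stub2 (a joint): Turning angle of stub 2 about the vertical (rad, anticlockwise from above); it can turn but is stiff (0.15 N m) and stays where left.
- stub3_home (a point): Drive stub 3, upright on a shoulder 16 mm above the table: cross of 4 steel teeth 10 mm wide, 14.5 mm out from the axis, 40 mm high, along this frame's +-x, +-y (turns with the stub); above them a brass nose, 15.6 mm across, tapering to 6 mm at 66 mm up. Point: on the axis 47.5 mm above the shoulder, where a roller's mid point lies when home. A misaligned roller rests on the tooth tops, 40 mm too high.
- stub3 (a joint): Turning angle of stub 3 about the vertical (rad, anticlockwise from above); it can turn but is stiff (0.15 N m) and stays where left.
- dryer: Spin dryer, fixed: white box open on top, 185 (x) x 360 (y) x 115 mm high, walls 5 mm; blue motor housing, 60 mm longer, 100 mm high, on its -y end. Origin: centre of the underside. Lid hinged along the +x wall, clamp at the -x wall. Stub row at x = -17.5 mm, y = -100, 0, 100 mm: 70 mm from the inner face of the clamp-side wall, 105 mm from that of the hinge-side wall.
- lid (a joint): Opening of the lid, rad: 0 shut, 1.6 to 1.9 standing open, leaning back past upright. A stiff hinge (0.5 N m; lid 0.4 kg) holds it at any angle. Aluminium-framed clear panel, 185 mm from hinge to free edge, 360 mm along the hinge, 8 mm thick.
- lid_hinge (a point): On the lid's hinge axis, middle of its length, 115 mm above the table, level with the lid's underside. Frame turns with the lid: y along the hinge, -x along the lid from hinge to free edge, z the normal of the outer (upper) face, which lies 8 mm along z.
- lid_handle (a point): Middle of the black bar handle on the lid's outer face: bar 90 mm long, parallel to the hinge, 35 mm off the face, 16 mm from the free edge. Same axes as the hinge point.
- clamp (a joint): Angle of the steel swing clamp about its upright pivot, rad: 0 to 0.35 swung clear beside the box; grows anticlockwise seen from above to its stop at 1.6, where the arm lies square across over the shut lid. Light friction (0.08 N m), stays where left.
- clamp_pivot (a point): On the clamp's upright pivot axis, beside the box wall opposite the hinge, at the height of the clamp arm (133 mm above the table). The arm (10 mm thick, 18 mm wide) runs along this frame's -y.
- clamp_peg (a point): Red upright peg on the clamp's arm end, 70 mm from the pivot: 18 mm in diameter, standing from the arm to 175 mm above the table; this point is on its axis 158 mm above the table.
- start (a joint): Travel of the green start button, m: 0 up, 0.006 fully pressed; a spring (about 5 N fully down) returns it. It counts as pressed beyond 4 mm.
- start_top (a point): Centre of the top face of the green start button, 28 mm in diameter, facing up, 118 mm above the table, on a blue console (50 x 60 mm, 100 mm high) beside the dryer's clamp-side wall, 26 mm out from that wall.
- bottle_mid (a point): Bystander: teal bottle, 60 mm in diameter, 150 mm tall; point at mid height. Leave it alone.
- bowl_mid (a point): Bystander: lime-green bowl, 110 mm across, 60 mm high; point at mid height. Leave it alone.
- plaque_mid (a point): Bystander: plaster relief plaque lying flat, 150 x 130 x 18 mm, x along its length; point at its centre. Leave it alone.

How it is judged:
By the outcome, as a careful person would: the job done as asked, in the order asked, and still so for the second after the job is handed in, with the robot touching nothing.
Of rollerA, rollerB, rollerC only 2 to 3 are there at a start; the rules pass over those that are not, and their reading is None.
At some moment in a run one of rollerA, rollerB, rollerC may be knocked a few centimetres aside while the robot is not near it.
It also fails if it takes over 208 s, if anything falls off the work surface, if the arm or the gripper's body presses on something with over 40 N, if the wrist force passes 120 N, or if a joint passes its speed limit or range.

## Working session

There is one attempt and no reset: what is moved stays moved. The work goes in short steps, Python scripts to look and compute and a tool call to move; the robot and the scene stay as the last step left them, time stands still between calls to the robot, and variables do not carry over. Pictures are saved under pics/ and viewed, at most 14 in all, crops included, and the job is handed in when it is done.

Besides the shell and the picture viewer there is one more tool, called after ">>>" by a JSON object that holds its "api" and its "payload", one argument or row to a line. carry_out: Moves the arm, as the interface text tells. Its arguments: {"type":"object","properties":{"deltas":{"type":"array","items":{"type":"array","items":{"type":"number"}}},"force":{"type":"number"}},"required":["deltas"]}

```bash
mkdir -p pics; ls; cat > h.py <<'E'
import numpy as np, cv2
from workcell import manip, camera, ticket, boxes_of, outline_of
def K(p):
    f=p["img"].shape[0]/2/np.tan(np.radians(p["vertical_fov"])/2); return f
def cloud(p):
    h,w=p["depth"].shape; f=K(p)
    v,u=np.mgrid[0:h,0:w]; x=(u-p["cx"])/f; y=(v-p["cy"])/f
    rd=np.hypot(x,y); r=rd.copy()
    for _ in range(15): r=rd/(1+p["k1"]*r*r)
    s=np.where(rd>0,r/np.maximum(rd,1e-9),1)
    c=np.stack([x*s,y*s,np.ones_like(x)],-1)*p["depth"][...,None]
    W=(c-p["t"])@p["R"]; W[p["depth"]==0]=np.nan
    return W
def save(p,n): cv2.imwrite("pics/"+n+".png",p["img"][:,:,::-1])
def proj(p,X):
    c=p["R"]@np.array(X)+p["t"]; x,y=c[:2]/c[2]; s=1+p["k1"]*(x*x+y*y); f=K(p)
    return p["cx"]+f*x*s, p["cy"]+f*y*s
E
python3 - <<'E'
from h import *
np.set_printoptions(precision=3,suppress=True)
o=manip.get_obs(); print(o)
ps={n:camera(n) for n in("top","scene")}
for n,p in ps.items():
    save(p,n+"0"); print(n,"cam at",-p["R"].T@p["t"],p["vertical_fov"],p["k1"])
    for q in "rollerA_mid rollerB_mid rollerC_mid stub1_home dryer lid lid_handle clamp clamp_peg start_top bottle_mid bowl_mid plaque_mid".split():
        for d in boxes_of(q,p)[:4]:
            print(n,q,round(d["conf"],2),np.array(d["position"]))
E
```

```text
pics
{'clock': 0.0, 'joint_pos': array([ 1.2  ,  0.333, -0.065,  1.461,  0.022,  1.35 , -0.089]), 'joint_velocities': array([-0.001, -0.002,  0.   ,  0.   , -0.   ,  0.001, -0.   ]), 'tau': array([  0.   , -62.545,   0.049, -39.161,   0.016,   0.01 ,  -0.   ]), 'position': array([ 0.213, -0.587,  0.253]), 'ee_rot': array([ 0.985,  0.173, -0.   , -0.001]), 'ft_force': array([ 0.618, -0.356,  0.328]), 'torque': array([ 0.039,  0.008, -0.047]), 'grasp_force': 0.0, 'grip_width': 0.9989307399217768}
top cam at [0.383 0.023 1.141] 54.14596471156223 -0.07139880898431998
top rollerA_mid 0.9 [ 0.439 -0.34   0.058]
top rollerB_mid 0.57 [ 0.596 -0.237  0.057]
top rollerC_mid 0.17 [0.666 0.067 0.142]
top stub1_home 0.58 [0.654 0.148 0.053]
top stub1_home 0.49 [ 0.437 -0.341  0.057]
top dryer 0.74 [0.567 0.222 0.095]
top lid 0.83 [0.544 0.281 0.231]
top lid 0.72 [0.494 0.432 0.024]
top lid_handle 0.83 [0.544 0.279 0.229]
top lid_handle 0.68 [0.552 0.141 0.056]
top clamp 0.72 [0.67  0.069 0.139]
top clamp 0.27 [ 0.595 -0.238  0.059]
top clamp_peg 0.81 [0.671 0.07  0.142]
top clamp_peg 0.61 [ 0.441
[... 257 characters left out ...]

top plaque_mid 0.51 [ 0.596 -0.24   0.059]
top plaque_mid 0.23 [0.655 0.148 0.052]
top plaque_mid 0.21 [0.511 0.046 0.121]
scene cam at [ 1.056 -0.686  1.132] 50.688834956878026 0.017725452801347463
scene rollerA_mid 0.89 [ 0.452 -0.359  0.059]
scene rollerB_mid 0.57 [ 0.615 -0.261  0.061]
scene dryer 0.81 [0.568 0.254 0.102]
scene lid 0.56 [0.567 0.279 0.215]
scene lid_handle 0.68 [0.564 0.277 0.215]
scene clamp 0.66 [0.677 0.061 0.136]
scene clamp_peg 0.63 [0.678 0.064 0.14 ]
scene start_top 0.63 [0.512 0.041 0.12 ]
scene start_top 0.33 [ 0.452 -0.358  0.061]
scene bottle_mid 0.64 [ 0.754 -0.141  0.097]
scene bottle_mid 0.43 [0.676 0.066 0.139]
scene plaque_mid 0.77 [ 0.649 -0.41   0.015]
```

View pics/top0.png

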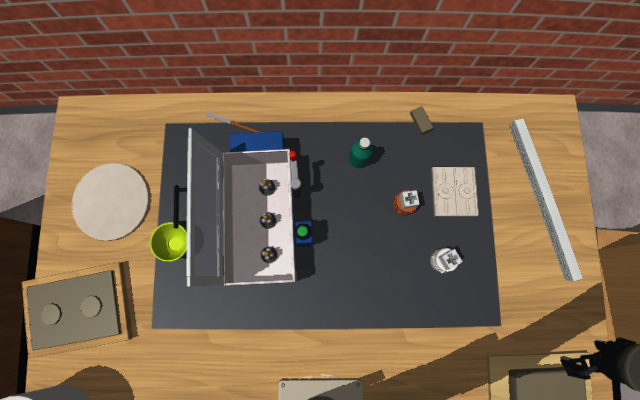

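View pics/scene0.png

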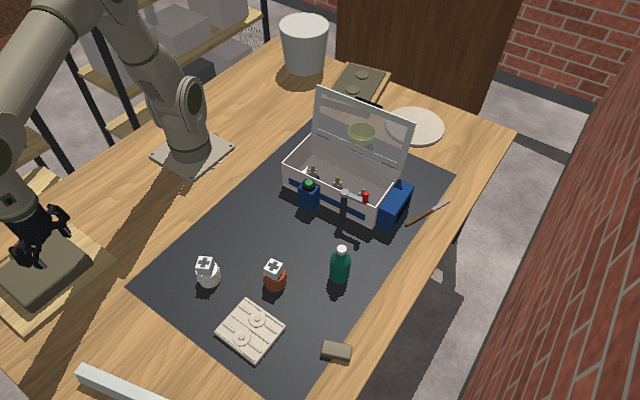

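The top view shows white roller A at pixel (446,260), terracotta B at (408,201), no green one, and three stubs at (267,186), (268,219) and (269,254). The clamp peg is at (292,155), the green button at (303,231), and the lid is open on the left.

```bash
cat >> h.py <<'E'
def rect(P,xy,r,z0,z1):
    Q=P.reshape(-1,3); Q=Q[np.isfinite(Q).all(1)]
    m=(np.hypot(Q[:,0]-xy[0],Q[:,1]-xy[1])<r)&(Q[:,2]>z0)&(Q[:,2]<z1); Q=Q[m]
    if len(Q)<5: return None
    c,s,a=cv2.minAreaRect((Q[:,:2]*1000).astype(np.float32))
    return len(Q),np.round(np.array(c)/1000,4),np.round(np.array(s),1),round(a,1),round(np.median(Q[:,2]),4)
E
python3 - <<'E'
from h import *
np.set_printoptions(precision=4,suppress=True)
for n in("top","scene"):
    p=camera(n);P=cloud(p)
    for nm,xy in(("A",(.445,-.35)),("B",(.605,-.25))): print(n,nm,rect(P,xy,.06,.085,.102))
    W=P.reshape(-1,3); W=W[np.isfinite(W).all(1)]
    # wall rim
    m=(abs(W[:,2]-.115)<.004)&(W[:,0]>.3)&(W[:,0]<.8)&(W[:,1]>.03)&(W[:,1]<.33)
    print(n,"rim",m.sum(),cv2.minAreaRect((W[m][:,:2]*1000).astype(np.float32)))
    if n=="top":
        for u,v in((267,186),(268,219),(269,254),(292,155),(303,231),(296,184)): print(u,v,P[v,u])
    for q in("stub1_home","start_top","clamp_peg"):
        for d in outline_of(q,p)[:3]:
            g=d["region"]; pts=P[g]; print(n,q,round(d["conf"],2),g.sum(),np.nanmedian(pts,0),np.nanmax(pts[:,2]))
p=camera("wrist"); print("wrist cam",-p["R"].T@p["t"],p["R"],p["vertical_fov"],p["cx"],p["cy"])
E
```

```text
top A (180, array([ 0.4385, -0.3556]), array([41.6, 42.2]), 29.3, np.float64(0.0939))
top B (169, array([ 0.6046, -0.2515]), array([41.2, 42.2]), 8.3, np.float64(0.0936))
top rim 875 ((557.7747802734375, 146.36087036132812), (361.35430908203125, 228.53997802734375), 2.676790237426758)
267 186 [0.6496 0.1474 0.0551]
268 219 [0.5525 0.1417 0.0661]
269 254 [0.4554 0.1371 0.0684]
292 155 [0.7022 0.0707 0.1751]
303 231 [0.5117 0.0433 0.1202]
296 184 [0.6336 0.0613 0.1408]
top start_top 0.55 541 [ 0.5964 -0.244   0.0592] 0.09878198370174789
top start_top 0.53 90 [0.5118 0.046  0.1205] 0.125851058776633
top clamp_peg 0.84 277 [0.6696 0.0692 0.1383] 0.17709147540275053
scene A (166, array([ 0.4384, -0.3545]), array([42.1, 41.7]), 29.1, np.float64(0.0924))
scene B (165, array([ 0.6053, -0.2517]), array([42.4, 43.7]), 10.0, np.float64(0.0932))
scene rim 525 ((559.60302734375, 149.97500610351562), (363.69183349609375, 235.12710571289062), 3.012653112411499)
scene stub1_home 0.63 251 [0.6716 0.0651 0.1373] 0.1760142550501236
scene clamp_peg 0.7 215 [0.6806 0.0648 0.1382] 0.1760142550501236
wrist cam [ 0.2884 -0.5598  0.3751] [[ 0.3415 -0.9399 -0.0002]
 [-0.8928 -0.3244  0.3125]
 [-0.2938 -0.1066 -0.9499]] 62.34050101901327 318.94071806064653 196.68919556921207
```

```bash
cat >> h.py <<'E'
def go(x,y,z,yaw=None,mod=90):
    from scipy.spatial.transform import Rotation as R
    o=manip.get_obs(); M=R.from_quat(o["ee_rot"]).as_matrix()
    d=M.T@(np.array([x,y,z])-o["position"])/.15
    t=np.degrees(np.arctan2(M[1,0],M[0,0])); s=0
    if yaw is not None: s=-((yaw-t+mod/2)%mod-mod/2)/30
    print("t=%.2f at"%o["clock"],np.round(o["position"],4),"yaw %.2f"%t,"MOVE",np.round(d,4),"spin %.4f"%s,"w",round(o["grip_width"],3),"F",np.round(o["ft_force"],1),"q",np.round(o["joint_pos"],2))
E
python3 -c "
from h import *
go(.4385,-.355,.253,29.2)"
```

```text
t=1.85 at [ 0.213  -0.5876  0.2533] yaw 19.93 MOVE [ 1.9418 -0.9454  0.0022] spin -0.3091 w 1.0 F [-0.7  0.4  0.9] q [ 1.2   0.33 -0.06  1.46  0.02  1.35 -0.09]
```

>>> {"api": "carry_out", "payload": {
  "deltas": [
    [0.4, -0.4, 0, 0, 1],
    [0.7, -0.65, 0, -0.2, 1],
    [1, -0.94, 0, -0.307, 1],
    [1, -0.94, 0, -0.307, 1]
  ]
}}

```text
clock: 2.35
position: [0.3082, -0.4006, 0.2538]
ee_rot: [0.967, 0.254, 0.0, 0.0]
ft_force: [-0.4, -1.0, 0.4]
grip_width: 1.001
grasp_force: 0.0
```

```bash
python3 -c "
from h import *
go(.4385,-.355,.253,29.2)"
```

```text
t=2.35 at [ 0.3082 -0.4006  0.2538] yaw 29.46 MOVE [0.9058 0.1623 0.0063] spin 0.0087 w 1.001 F [-0.4 -1.   0.4] q [ 1.03  0.08 -0.21  1.76  0.02  1.3  -0.25]
```

>>> {"api": "carry_out", "payload": {
  "deltas": [
    [0.35, 0.06, 0, 0, 1],
    [0.65, 0.12, 0.1, 0, 1],
    [0.9, 0.16, 0.3, 0, 1],
    [0.9, 0.16, 0.4, 0, 1],
    [0.9, 0.16, 0.4, 0, 1]
  ]
}}

```text
clock: 2.98
position: [0.4343, -0.3598, 0.1922]
ee_rot: [0.968, 0.251, -0.001, -0.001]
ft_force: [-0.3, -0.8, 0.2]
grip_width: 0.998
grasp_force: 0.0
```

```bash
python3 -c "
from h import *
p=camera('wrist'); save(p,'w1'); P=cloud(p)
r=rect(P,(.4385,-.355),.05,.085,.103); print(r)
go(*r[1],.253,r[3])"
```

```text
(2411, array([ 0.4385, -0.3541]), array([40.8, 40.1]), 29.0, np.float64(0.0959))
t=3.02 at [ 0.4345 -0.3603  0.1934] yaw 29.02 MOVE [ 0.043  -0.0232 -0.3977] spin 0.0006 w 1.0 F [-0.4 -0.8  0.3] q [ 0.87  0.26 -0.3   1.69  0.08  1.2  -0.52]
```

View pics/w1.png

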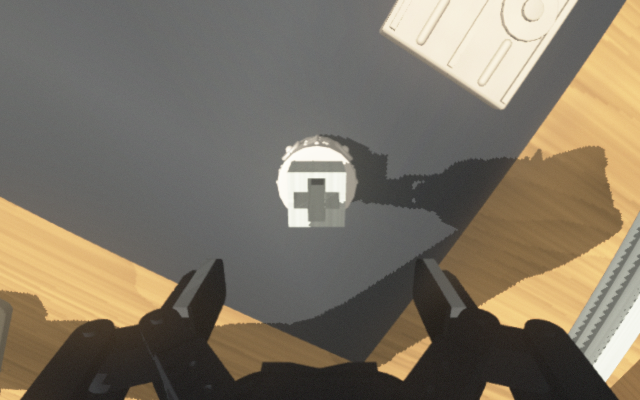

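The wrist view shows A's collar at pixel (316,200), midway between the fingers and square to them. I'm going down to grip it.

>>> {"api": "carry_out", "payload": {
  "deltas": [
    [0.043, -0.023, 0.2, 0, 1],
    [0.043, -0.023, 0.5, 0, 1],
    [0.043, -0.023, 0.729, 0, 1],
    [0.043, -0.023, 0.729, 0, 1],
    [0.043, -0.023, 0.729, 0, 1],
    [0.043, -0.023, 0.729, 0, -1],
    [0.043, -0.023, 0.729, 0, -1],
    [0.043, -0.023, 0.729, 0, -1],
    [0.043, -0.023, 0.729, 0, -1],
    [0.043, -0.023, 0.729, 0, -1],
    [0.043, -0.023, 0.6, 0, -1],
    [0.043, -0.023, 0.3, 0, -1],
    [0.043, -0.023, 0, 0, -1],
    [0.043, -0.023, -0.27, 0, -1],
    [0.043, -0.023, -0.27, 0, -1]
  ],
  "force": 60
}}

```text
clock: 4.9
position: [0.4408, -0.3536, 0.238]
ee_rot: [0.968, 0.252, 0.002, 0.002]
ft_force: [-0.3, 0.6, -5.3]
grip_width: 0.457
grasp_force: 62.5
```

```bash
python3 -c "
from h import *
go(.52,.0,.233,None)"
```

```text
t=4.90 at [ 0.4408 -0.3536  0.238 ] yaw 29.15 MOVE [ 1.6093 -1.8017  0.0268] spin 0.0000 w 0.457 F [-0.3  0.6 -5.3] q [ 0.86  0.22 -0.31  1.64  0.07  1.29 -0.52]
```

>>> {"api": "carry_out", "payload": {
  "deltas": [
    [0.21, -0.43, 0, 0, -1],
    [0.43, -0.86, 0, 0, -1],
    [0.43, -0.86, 0, 0, -1],
    [0.43, -0.86, 0, 0, -1]
  ]
}}

```text
clock: 5.4
position: [0.4327, -0.2075, 0.2333]
ee_rot: [0.968, 0.253, -0.001, -0.0]
ft_force: [-0.2, 0.0, -5.0]
grip_width: 0.463
grasp_force: 63.8
```

>>> {"api": "carry_out", "payload": {
  "deltas": [
    [0.21, -0.43, 0, 0, -1],
    [0.43, -0.86, 0, 0, -1],
    [0.43, -0.86, 0, 0, -1],
    [0.43, -0.86, 0, 0, -1]
  ]
}}

```text
clock: 5.9
position: [0.4266, -0.0649, 0.2336]
ee_rot: [0.968, 0.252, -0.0, 0.0]
ft_force: [0.2, 0.4, -4.4]
grip_width: 0.456
grasp_force: 64.4
```

>>> {"api": "carry_out", "payload": {
  "deltas": [
    [0.21, -0.43, 0, 0, -1],
    [0.43, -0.86, 0, 0, -1],
    [0.43, -0.86, 0, 0, -1],
    [0.43, -0.86, 0, 0, -1]
  ]
}}

```text
clock: 6.4
position: [0.4207, 0.0787, 0.2337]
ee_rot: [0.968, 0.252, -0.0, -0.0]
ft_force: [0.9, -0.9, -4.4]
grip_width: 0.458
grasp_force: 64.4
```

```bash
python3 -c "
from h import *
p=camera('wrist'); save(p,'w2'); P=cloud(p); np.save('P2.npy',P)
for s in((.652,.147),(.552,.142),(.455,.137)): print(proj(p,(*s,.056)),rect(P,s,.022,.05,.059),rect(P,s,.022,.063,.09))
go(.42,.08,.24)"
```

```text
(np.float64(389.32050489570526), np.float64(-118.95329849763993)) None None
(np.float64(330.31086462056606), np.float64(6.004017574075988)) (202, array([0.5487, 0.1483]), array([11.1, 20.7]), 29.2, np.float64(0.0567)) (10, array([0.552 , 0.1467]), array([1.1, 7.1]), 28.1, np.float64(0.065))
(np.float64(280.8987829642434), np.float64(114.52976244037515)) (371, array([0.459 , 0.1449]), array([25.9, 28.1]), 43.2, np.float64(0.0571)) (286, array([0.4592, 0.1449]), array([15.2, 14.8]), 57.5, np.float64(0.0764))
t=6.45 at [0.4207 0.0775 0.2336] yaw 29.04 MOVE [ 0.0042 -0.017  -0.0428] spin 0.0000 w 0.464 F [-0.1 -1.3 -4.5] q [ 0.49 -0.07 -0.73  1.94 -0.05  1.26 -1.29]
```

View pics/w2.png

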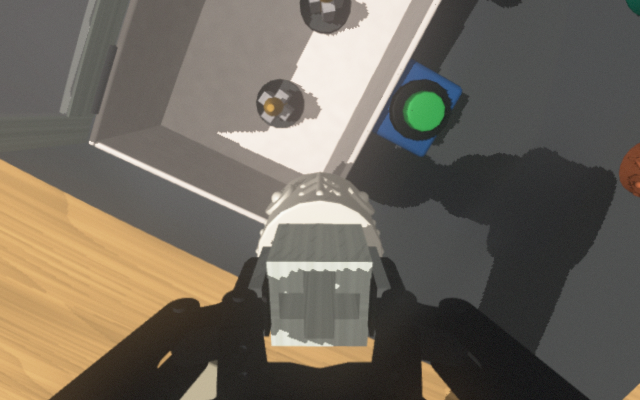

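```bash
cat >> h.py <<'E'
def cross(P,xy,z0=.051,z1=.060,hw=.005,L=.0145):
    """fit teeth cross (centre, angle mod 90) to tooth-top points"""
    from scipy.optimize import differential_evolution as DE
    Q=P.reshape(-1,3); Q=Q[np.isfinite(Q).all(1)]
    Q=Q[(np.hypot(Q[:,0]-xy[0],Q[:,1]-xy[1])<.023)&(Q[:,2]>z0)&(Q[:,2]<z1),:2]
    def f(v):
        d=Q-v[:2]; c,s=np.cos(v[2]),np.sin(v[2]); a=np.sort(abs(np.c_[d[:,0]*c+d[:,1]*s,-d[:,0]*s+d[:,1]*c]),1)
        return (np.maximum(a[:,0]-hw,0)+np.maximum(a[:,1]-L,0)).mean()*1e3
    r=DE(f,[(xy[0]-.008,xy[0]+.008),(xy[1]-.008,xy[1]+.008),(0,np.pi/2)],seed=0,tol=1e-6,maxiter=200)
    return len(Q),np.round(r.x[:2],4),round(np.degrees(r.x[2]),1),round(r.fun,3)
E
python3 - <<'E'
from h import *
P=np.load('P2.npy')
for s in((.459,.1449),(.552,.147)): print(cross(P,s))
o=manip.get_obs(); t=o["position"]
print(rect(P,t[:2],.05,t[2]+.005,t[2]+.02))
print(rect(P,(.459,.1449),.012,.068,.09))
p=camera("wrist"); i=p["img"][60:150,230:330]; cv2.imwrite("pics/c3.png",cv2.resize(i,None,fx=6,fy=6,interpolation=2)[:,:,::-1])
E
```

```text
(397, array([0.4591, 0.145 ]), np.float64(82.5), np.float64(0.009))
(203, array([0.5504, 0.1449]), np.float64(3.3), np.float64(0.0))
(8596, array([0.4194, 0.0784]), array([42. , 66.5]), 30.0, np.float64(0.245))
(274, array([0.459 , 0.1446]), array([14.8, 15.1]), 28.0, np.float64(0.0766))
```

View pics/c3.png

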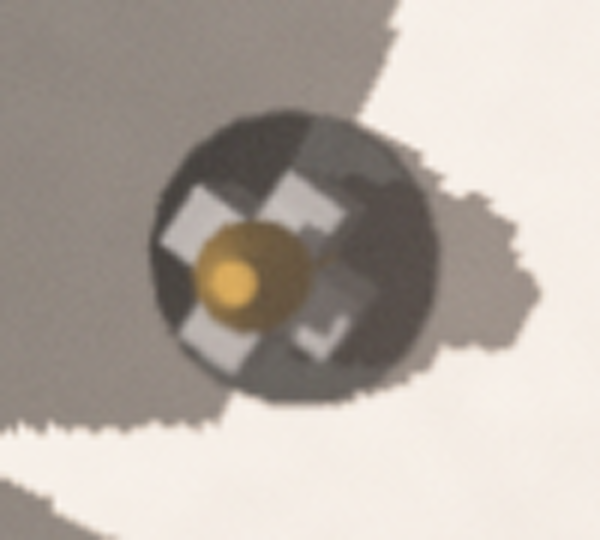

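The crop shows stub 3 with its nose at crop (235,280) and four teeth in an X. This agrees with the fitted cross at 82.5°, centre (0.459, 0.145). I'm turning and moving over it.

>>> {"api": "carry_out", "payload": {
  "deltas": [
    [0.15, -0.1, 0, 0.3, -1],
    [0.3, -0.2, 0, 0.6, -1],
    [0.443, -0.269, 0, 0.9, -1],
    [0.443, -0.269, 0, 1, -1],
    [0.443, -0.269, 0, 1, -1]
  ]
}}

```text
clock: 7.12
position: [0.4592, 0.1449, 0.2333]
ee_rot: [1.0, -0.009, -0.0, 0.0]
ft_force: [1.0, -0.0, -5.3]
grip_width: 0.462
grasp_force: 64.5
```

>>> {"api": "carry_out", "payload": {
  "deltas": [
    [0, 0, 0, 0.218, -1],
    [0, 0, 0, 0.218, -1],
    [0, 0, 0, 0.218, -1]
  ]
}}

```text
clock: 7.5
position: [0.4587, 0.1461, 0.2338]
ee_rot: [0.998, -0.064, 0.0, 0.0]
ft_force: [-0.4, -0.3, -4.5]
grip_width: 0.455
grasp_force: 64.5
```

```bash
python3 - <<'E'
from h import *
go(.459,.145,.2337,-7.5)
p=camera("wrist"); P=cloud(p); o=manip.get_obs()
for s in((.559,.15),(.659,.155)): print(cross(P,s))
from scipy.spatial.transform import Rotation as R
M=R.from_quat(o["ee_rot"]).as_matrix(); T=((P-o["position"])@M).reshape(-1,3); T=T[np.isfinite(T).all(1)]
T=T[(abs(T[:,1])<.03)&(abs(T[:,0])<.04)&(T[:,2]<-.005)&(T[:,2]>-.025)]
S=T[abs(T[:,1])<.015]; print("collar x",np.percentile(S[:,0],[1,99]),"top z",np.median(S[:,2]),len(S))
S=T[abs(T[:,0])<.006]; print("y",np.percentile(S[:,1],[1,99]))
# edge angle: front top edge x max per y bin
b=np.arange(-.015,.0151,.003); e=[np.percentile(T[(T[:,1]>a)&(T[:,1]<a+.003)&(T[:,2]<-.008),0],98) for a in b[:-1]]
print("skew deg",np.degrees(np.polyfit(b[:-1],e,1)[0]))
E
```

```text
t=7.50 at [0.4587 0.1461 0.2338] yaw -7.30 MOVE [0.0029 0.0068 0.0005] spin 0.0067 w 0.455 F [-0.4 -0.3 -4.5] q [ 0.39  0.09 -0.82  1.82  0.07  1.26 -2.15]
(413, array([0.5588, 0.1497]), np.float64(38.8), np.float64(0.004))
(0, array([0.6512, 0.1604]), np.float64(89.1), np.float64(nan))
collar x [-0.02150693  0.01868422] top z -0.01109041914948591 4544
y [-0.02156663  0.02106136]
skew deg -0.32230993561105004h.py:38: RuntimeWarning: Mean of empty slice.
  return (np.maximum(a[:,0]-hw,0)+np.maximum(a[:,1]-L,0)).mean()*1e3
  ret = ret.dtype.type(ret / rcount)
```

>>> {"api": "carry_out", "payload": {
  "deltas": [
    [0.01, 0.006, 0, 0.006, -1],
    [0.01, 0.006, 0.2, 0.006, -1],
    [0.01, 0.006, 0.4, 0.006, -1],
    [0.01, 0.006, 0.5, 0.006, -1],
    [0.01, 0.006, 0.6, 0.006, -1],
    [0.01, 0.006, 0.6, 0.006, -1]
  ]
}}

```text
clock: 8.3
position: [0.4597, 0.1457, 0.1433]
ee_rot: [0.998, -0.066, -0.001, 0.0]
ft_force: [-1.0, -0.3, -4.8]
grip_width: 0.46
grasp_force: 64.3
```

>>> {"api": "carry_out", "payload": {
  "deltas": [
    [0, 0, 0.03, 0, -1],
    [0, 0, 0.06, 0, -1],
    [0, 0, 0.09, 0, -1],
    [0, 0, 0.11, 0, -1]
  ]
}}

```text
clock: 8.8
position: [0.46, 0.1457, 0.1271]
ee_rot: [0.998, -0.066, 0.0, 0.0]
ft_force: [0.2, 0.9, -5.1]
grip_width: 0.459
grasp_force: 64.4
```

>>> {"api": "carry_out", "payload": {
  "deltas": [
    [0, 0, 0.05, 0, -1],
    [0, 0, 0.1, 0, -1],
    [0, 0, 0.14, 0, -1],
    [0, 0, 0.175, 0, -1],
    [0, 0, 0.182, 0, -1],
    [0, 0, 0.182, 0, -1]
  ]
}}

```text
clock: 9.55
position: [0.4602, 0.1457, 0.1009]
ee_rot: [0.998, -0.066, 0.0, 0.0]
ft_force: [-3.8, -3.4, 10.8]
grip_width: 0.458
grasp_force: 66.5
```

>>> {"api": "carry_out", "payload": {
  "deltas": [
    [0, 0, 0, 0, 0.2],
    [0, 0, 0, 0, 0.5],
    [0, 0, 0, 0, 0.5],
    [0, 0, -0.3, 0, 0.5],
    [0, 0, -0.6, 0, 0.5],
    [0, 0, -1, 0, 0.5],
    [0, 0, -1, 0, 0.5],
    [0, 0, -1, 0, 0.5]
  ]
}}

```text
clock: 10.55
position: [0.4597, 0.1456, 0.2496]
ee_rot: [0.998, -0.066, -0.0, 0.0]
ft_force: [-0.7, -0.2, -0.5]
grip_width: 0.753
grasp_force: 0.0
```

```bash
python3 - <<'E'
from h import *
P=cloud(camera("wrist")); print(rect(P,(.459,.145),.03,.09,.17))
p=camera("top"); P=cloud(p)
print("home",rect(P,(.459,.145),.03,.09,.17))
print("B",rect(P,(.605,-.252),.07,.085,.102))
go(.604,-.252,.25,9)
E
```

```text
(1978, array([0.4588, 0.146 ]), array([40. , 40.7]), 82.3, np.float64(0.1117))
home None
B (165, array([ 0.6046, -0.2511]), array([40.9, 41.8]), 8.3, np.float64(0.0939))
t=10.65 at [0.4593 0.1455 0.2488] yaw -7.58 MOVE [ 1.3057  2.4996 -0.0091] spin -0.5527 w 0.751 F [ 0.2 -0.4  0.2] q [ 0.41  0.08 -0.83  1.8   0.06  1.3  -2.14]
```

>>> {"api": "carry_out", "payload": {
  "deltas": [
    [0.2, 0.35, 0, 0, 1],
    [0.4, 0.7, 0, -0.3, 1],
    [0.5, 0.9, 0, -0.55, 1],
    [0.5, 0.9, 0, -0.55, 1],
    [0.5, 0.9, 0, -0.55, 1]
  ]
}}

```text
clock: 11.28
position: [0.5159, 0.0029, 0.2491]
ee_rot: [0.997, 0.078, -0.001, -0.0]
ft_force: [1.1, 0.1, 0.5]
grip_width: 0.998
grasp_force: 0.0
```

```bash
python3 -c "
from h import *
go(.604,-.2515,.2,9)"
```

```text
t=11.28 at [0.5159 0.0029 0.2491] yaw 8.90 MOVE [0.3182 1.767  0.3254] spin -0.0034 w 0.998 F [1.1 0.1 0.5] q [ 0.57  0.16 -0.72  1.72  0.11  1.31 -1.59]
```

>>> {"api": "carry_out", "payload": {
  "deltas": [
    [0.08, 0.4, 0, 0, 1],
    [0.16, 0.8, 0, 0, 1],
    [0.16, 0.9, 0, 0, 1],
    [0.16, 0.9, 0, 0, 1]
  ]
}}

```text
clock: 11.78
position: [0.5609, -0.1269, 0.2495]
ee_rot: [0.997, 0.077, -0.0, -0.0]
ft_force: [-0.1, 0.7, 0.3]
grip_width: 1.0
grasp_force: 0.0
```

>>> {"api": "carry_out", "payload": {
  "deltas": [
    [0.08, 0.4, 0, 0, 1],
    [0.16, 0.8, 0.1, 0, 1],
    [0.16, 0.87, 0.3, 0, 1],
    [0.16, 0.87, 0.3, 0, 1],
    [0.16, 0.87, 0.3, 0, 1]
  ]
}}

```text
clock: 12.4
position: [0.6059, -0.2498, 0.2067]
ee_rot: [0.997, 0.079, 0.001, -0.0]
ft_force: [1.2, 1.1, 0.5]
grip_width: 0.997
grasp_force: 0.0
```

```bash
python3 -c "
from h import *
p=camera('wrist'); P=cloud(p)
r=rect(P,(.605,-.252),.05,.085,.103); print(r)
go(*r[1],.084,r[3])"
```

```text
(2078, array([ 0.6059, -0.2503]), array([40.8, 39.9]), 8.2, np.float64(0.0959))
t=12.45 at [ 0.606  -0.2502  0.2071] yaw 9.10 MOVE [-2.500e-03  1.000e-04  8.205e-01] spin 0.0298 w 1.0 F [-0.1  0.1  0.6] q [ 0.72  0.48 -0.55  1.41  0.25  1.32 -1.26]
```

>>> {"api": "carry_out", "payload": {
  "deltas": [
    [-0.006, 0, 0.3, 0.03, 1],
    [-0.006, 0, 0.6, 0.03, 1],
    [-0.006, 0, 0.82, 0.03, 1],
    [-0.006, 0, 0.82, 0.03, 1],
    [-0.006, 0, 0.82, 0.03, 1],
    [-0.006, 0, 0.82, 0.03, -1],
    [-0.006, 0, 0.82, 0.03, -1],
    [-0.006, 0, 0.82, 0.03, -1],
    [-0.006, 0, 0.82, 0.03, -1],
    [-0.006, 0, 0.82, 0.03, -1],
    [-0.006, 0, 0.6, 0.03, -1],
    [-0.006, 0, 0.3, 0.03, -1],
    [-0.006, 0, 0, 0.03, -1],
    [-0.006, 0, -0.18, 0.03, -1],
    [-0.006, 0, -0.18, 0.03, -1]
  ],
  "force": 60
}}

```text
clock: 14.32
position: [0.6048, -0.2531, 0.2336]
ee_rot: [0.998, 0.07, 0.001, 0.001]
ft_force: [0.8, -0.2, -4.5]
grip_width: 0.46
grasp_force: 61.8
```

```bash
python3 -c "
from h import *
go(.5588,.1497,.234,38.8)"
```

```text
t=14.32 at [ 0.6048 -0.2531  0.2336] yaw 8.01 MOVE [ 0.0704 -2.7021 -0.007 ] spin -1.0263 w 0.46 F [ 0.8 -0.2 -4.5] q [ 0.72  0.46 -0.55  1.38  0.24  1.36 -1.26]
```

>>> {"api": "carry_out", "payload": {
  "deltas": [
    [0, -0.4, 0, 0, -1],
    [0.02, -0.8, 0, 0, -1],
    [0.02, -0.9, 0, 0, -1],
    [0.02, -0.9, 0, 0, -1]
  ]
}}

```text
clock: 14.82
position: [0.5876, -0.1181, 0.2305]
ee_rot: [0.997, 0.071, -0.001, -0.0]
ft_force: [0.0, -0.6, -3.3]
grip_width: 0.46
grasp_force: 62.2
```

>>> {"api": "carry_out", "payload": {
  "deltas": [
    [0, -0.4, 0, 0, -1],
    [0.02, -0.8, 0, 0, -1],
    [0.02, -0.9, 0, 0, -1],
    [0.02, -0.9, 0, 0, -1]
  ]
}}

```text
clock: 15.32
position: [0.5725, 0.0143, 0.2313]
ee_rot: [0.998, 0.07, -0.0, 0.0]
ft_force: [-0.0, -1.2, -3.4]
grip_width: 0.46
grasp_force: 62.5
```

>>> {"api": "carry_out", "payload": {
  "deltas": [
    [0, -0.4, 0, -0.3, -1],
    [0.02, -0.8, 0, -0.6, -1],
    [0.03, -0.9, 0, -0.9, -1],
    [0.03, -0.9, 0, -1, -1],
    [0.03, -0.9, 0, -1, -1],
    [0.03, -0.9, 0, -1, -1]
  ]
}}

```text
clock: 16.08
position: [0.5588, 0.1475, 0.2316]
ee_rot: [0.946, 0.324, -0.0, 0.0]
ft_force: [0.3, 0.1, -3.9]
grip_width: 0.46
grasp_force: 62.7
```

```bash
python3 - <<'E'
from h import *
go(.5588,.1497,.2337,38.8)
p=camera("wrist"); P=cloud(p); o=manip.get_obs()
print(cross(P,(.659,.1555)))
from scipy.spatial.transform import Rotation as R
M=R.from_quat(o["ee_rot"]).as_matrix(); T=((P-o["position"])@M).reshape(-1,3); T=T[np.isfinite(T).all(1)]
T=T[(abs(T[:,1])<.03)&(abs(T[:,0])<.04)&(T[:,2]<-.005)&(T[:,2]>-.025)]
S=T[abs(T[:,1])<.015]; print("collar x",np.percentile(S[:,0],[1,99]),"top z",np.median(S[:,2]),len(S))
b=np.arange(-.015,.0151,.003); e=[np.percentile(T[(T[:,1]>a)&(T[:,1]<a+.003)&(T[:,2]<-.008),0],98) for a in b[:-1]]
print("skew deg",np.degrees(np.polyfit(b[:-1],e,1)[0]))
E
```

```text
t=16.07 at [0.5588 0.1475 0.2316] yaw 37.77 MOVE [ 0.0092 -0.0115 -0.014 ] spin -0.0343 w 0.46 F [ 0.3  0.1 -3.9] q [ 0.33  0.35 -0.83  1.59  0.26  1.32 -1.44]
(422, array([0.6588, 0.1548]), np.float64(3.8), np.float64(0.01))
collar x [-0.01775784  0.02212912] top z -0.013031512383874901 5131
skew deg 0.017937389690386833
```

>>> {"api": "carry_out", "payload": {
  "deltas": [
    [-0.003, -0.012, 0, -0.034, -1],
    [-0.003, -0.012, 0.2, -0.034, -1],
    [-0.003, -0.012, 0.4, -0.034, -1],
    [-0.003, -0.012, 0.5, -0.034, -1],
    [-0.003, -0.012, 0.61, -0.034, -1],
    [-0.003, -0.012, 0.61, -0.034, -1]
  ]
}}

```text
clock: 16.88
position: [0.5571, 0.1496, 0.1396]
ee_rot: [0.943, 0.334, -0.0, 0.001]
ft_force: [3.2, -3.4, -10.3]
grip_width: 0.462
grasp_force: 61.9
```

>>> {"api": "carry_out", "payload": {
  "deltas": [
    [0, 0, 0.03, 0, -1],
    [0, 0, 0.06, 0, -1],
    [0, 0, 0.09, 0, -1],
    [0, 0, 0.11, 0, -1]
  ]
}}

```text
clock: 17.38
position: [0.5581, 0.1501, 0.1251]
ee_rot: [0.943, 0.334, 0.002, 0.001]
ft_force: [3.5, -3.2, -0.6]
grip_width: 0.462
grasp_force: 63.9
```

In the teeth with little force; go on down.

>>> {"api": "carry_out", "payload": {
  "deltas": [
    [0, 0, 0.05, 0, -1],
    [0, 0, 0.1, 0, -1],
    [0, 0, 0.14, 0, -1],
    [0, 0, 0.17, 0, -1],
    [0, 0, 0.182, 0, -1],
    [0, 0, 0.182, 0, -1]
  ]
}}

```text
clock: 18.12
position: [0.5582, 0.1502, 0.0987]
ee_rot: [0.943, 0.334, 0.001, 0.001]
ft_force: [-1.2, -6.0, 9.1]
grip_width: 0.461
grasp_force: 65.2
```

>>> {"api": "carry_out", "payload": {
  "deltas": [
    [0, 0, 0, 0, 0.2],
    [0, 0, 0, 0, 0.4],
    [0, 0, 0, 0, 0.4],
    [0, 0, -0.3, 0, 0.4],
    [0, 0, -0.6, 0, 0.4],
    [0, 0, -1, 0, 0.4],
    [0, 0, -1, 0, 0.4],
    [0, 0, -1, 0, 0.4]
  ]
}}

```text
clock: 19.12
position: [0.5563, 0.1507, 0.2461]
ee_rot: [0.943, 0.334, -0.0, 0.0]
ft_force: [0.8, -0.5, -0.2]
grip_width: 0.703
grasp_force: 0.0
```

```bash
python3 - <<'E'
from h import *
P=cloud(camera("wrist")); print(rect(P,(.5588,.1497),.03,.09,.17),rect(P,(.459,.145),.03,.09,.17))
p=camera("top"); save(p,"top1"); P=cloud(p)
p2=camera("scene"); P2=cloud(p2)
for q in("lid_handle","lid","rollerA_mid","rollerB_mid","rollerC_mid"):
  for pp,PP in((p,P),(p2,P2)):
    for d in outline_of(q,pp)[:2]:
        X=PP[d["region"]]; X=X[np.isfinite(X).all(1)]
        print(q,round(d["conf"],2),len(X),np.round(np.percentile(X,[2,50,98],axis=0),3).tolist())
go(.4,.1,.25)
E
```

```text
(2037, array([0.5583, 0.1513]), array([40.4, 39.9]), 38.7, np.float64(0.1117)) (1243, array([0.4593, 0.1454]), array([40.9, 40.9]), 81.5, np.float64(0.109))
lid_handle 0.69 3879 [[0.376, 0.253, -0.001], [0.493, 0.281, 0.243], [0.721, 0.408, 0.298]]
lid_handle 0.98 3914 [[0.381, 0.257, 0.123], [0.603, 0.28, 0.209], [0.73, 0.302, 0.296]]
lid 0.63 3608 [[0.378, 0.255, 0.124], [0.49, 0.28, 0.247], [0.72, 0.329, 0.298]]
lid 0.23 6849 [[0.378, 0.041, 0.0], [0.523, 0.261, 0.145], [0.786, 0.332, 0.297]]
lid 0.78 4159 [[0.38, 0.255, 0.119], [0.598, 0.279, 0.208], [0.73, 0.324, 0.296]]
rollerA_mid 0.57 337 [[0.437, 0.115, 0.042], [0.47, 0.133, 0.084], [0.49, 0.163, 0.112]]
rollerB_mid 0.55 310 [[0.533, 0.12, 0.055], [0.565, 0.139, 0.084], [0.589, 0.169, 0.112]]
rollerC_mid 0.69 368 [[0.436, 0.112, 0.035], [0.47, 0.134, 0.086], [0.492, 0.165, 0.113]]
t=19.77 at [0.5566 0.1507 0.2467] yaw 39.04 MOVE [-1.0236 -0.3947 -0.0222] spin 0.0000 w 0.697 F [0.5 0.7 0.1] q [ 0.34  0.34 -0.84  1.57  0.26  1.35 -1.42]
```

View pics/top1.png

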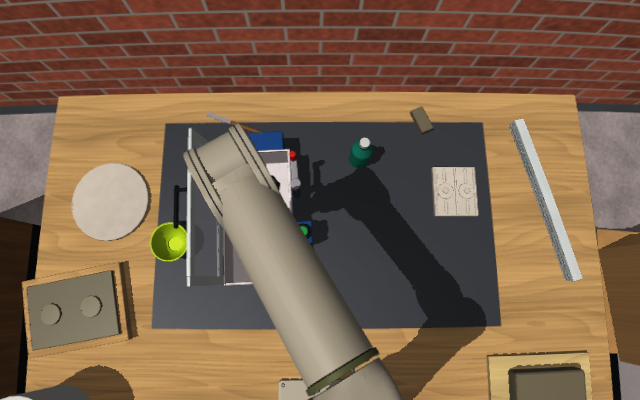

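The top view shows no rollers left on the table. The lid still stands open at columns 187–222 and the peg is clear at (292,155). The collar tops at z = 0.112 mean both rollers are home, so next I'm measuring the lid.

>>> {"api": "carry_out", "payload": {
  "deltas": [
    [0, 0, -0.3, 0.3, -1],
    [0, 0, -0.6, 0.6, -1],
    [0, 0, -0.7, 0.9, -1],
    [0, 0, -0.7, 1, -1],
    [0, 0, -0.7, 1, -1]
  ]
}}

```text
clock: 20.4
position: [0.5565, 0.1508, 0.3518]
ee_rot: [0.997, 0.079, 0.0, 0.0]
ft_force: [0.9, -0.0, -0.9]
grip_width: 0.005
grasp_force: 0.0
```

```bash
cat > lid.py <<'E'
from h import *
a=np.radians(2.8); ex=np.array([-np.sin(a),np.cos(a)]); H=np.array([.5535,.2596])
for n in("scene","top"):
    p=camera(n); Q=cloud(p).reshape(-1,3); Q=Q[np.isfinite(Q).all(1)]
    d=(Q[:,:2]-H)@ex; l=(Q[:,:2]-H)@np.array([ex[1],-ex[0]])
    for z in np.arange(.12,.32,.015):
        s=(abs(l)<.185)&(Q[:,2]>z)&(Q[:,2]<z+.015)&(d>-.03)&(d<.12)
        if s.sum()>8: print(n,"z%.3f"%z,s.sum(),np.round(np.percentile(d[s],[2,25,50,75,98]),3))
E
python3 lid.py; python3 -c "
from h import *
go(.465,.36,.345)"
```

```text
scene z0.120 383 [-0.003  0.001  0.003  0.005  0.009]
scene z0.135 399 [-0.     0.005  0.007  0.009  0.012]
scene z0.150 386 [0.004 0.008 0.01  0.011 0.015]
scene z0.165 381 [0.007 0.01  0.012 0.014 0.017]
scene z0.180 407 [0.01  0.013 0.015 0.017 0.021]
scene z0.195 396 [0.012 0.016 0.018 0.019 0.023]
scene z0.210 370 [0.015 0.018 0.02  0.022 0.027]
scene z0.225 372 [0.016 0.021 0.023 0.025 0.028]
scene z0.240 362 [0.02  0.024 0.025 0.027 0.031]
scene z0.255 388 [0.022 0.026 0.028 0.03  0.034]
scene z0.270 432 [0.025 0.028 0.03  0.033 0.074]
scene z0.285 413 [0.027 0.03  0.032 0.034 0.041]
top z0.120 79 [-0.     0.001  0.002  0.003  0.005]
top z0.135 94 [0.002 0.004 0.006 0.007 0.008]
top z0.150 104 [0.006 0.008 0.008 0.01  0.011]
top z0.165 116 [0.008 0.01  0.011 0.012 0.014]
top z0.180 149 [0.011 0.013 0.014 0.015 0.016]
top z0.195 159 [0.014 0.016 0.017 0.017 0.019]
top z0.210 181 [0.017 0.019 0.019 0.02  0.022]
top z0.225 190 [0.019 0.021 0.022 0.023 0.024]
top z0.240 204 [0.023 0.024 0.025 0.026 0.027]
top z0.255 210 [0.024 0.026 0.027 0.028 0.03 ]
top z0.270 455 [0.026 0.028 0.058 0.068 0.073]
top z0.285 484 [0.028 0.03  0.032 0.035 0.039]
t=20.50 at [0.5565 0.1507 0.3515] yaw 9.12 MOVE [-0.3808 -1.4746  0.0429] spin 0.0000 w -0.002 F [-0.1  0.5 -0.1] q [ 0.28  0.28 -0.77  1.4   0.19  1.55 -1.89]
```

>>> {"api": "carry_out", "payload": {
  "deltas": [
    [-0.13, -0.36, 0, 0, -1],
    [-0.26, -0.7, 0, 0, -1],
    [-0.4, -0.9, 0, 0, -1],
    [-0.4, -0.9, 0, 0, -1]
  ]
}}

```text
clock: 21.0
position: [0.4737, 0.2774, 0.352]
ee_rot: [0.997, 0.082, 0.0, -0.0]
ft_force: [0.8, -0.3, 0.6]
grip_width: 0.005
grasp_force: 0.0
```

>>> {"api": "carry_out", "payload": {
  "deltas": [
    [0, -0.3, 0, 0, -1],
    [0, -0.45, 0, 0, -1],
    [0, -0.45, 0.2, 0, -1],
    [0, -0.45, 0.45, 0, -1],
    [0, -0.45, 0.45, 0, -1]
  ]
}}

```text
clock: 21.62
position: [0.4656, 0.3393, 0.2817]
ee_rot: [0.997, 0.078, -0.002, 0.001]
ft_force: [-0.2, -1.8, 0.4]
grip_width: -0.003
grasp_force: 0.0
```

```bash
cat > arc.py <<'E'
# tip arc about the hinge in tool fractions; rows for given start pose
import sys
from h import *
from scipy.spatial.transform import Rotation as R
a=np.radians(2.8); ex=np.array([-np.sin(a),np.cos(a),0]); ey=np.array([-np.cos(a),-np.sin(a),0]); H=np.array([.5535,.2596,.115])
o=manip.get_obs(); M=R.from_quat(o["ee_rot"]).as_matrix(); d0=o["position"]-H
print("t",o["clock"],"tip: d %.4f along %.4f z %.4f"%(d0@ex,d0@ey,o["position"][2]-.022),"F",o["ft_force"].round(1))
along=d0@ey
for w in sys.argv[1:]:
    d,z=map(float,w.split(","))   # wanted tip d, tip z
    X=H+ex*d+ey*along; X[2]=z+.022
    print(w,np.round(M.T@(X-o["position"])/.15,3))
E
python3 arc.py 0.04,.262 0,.255 -.05,.25 -.1,.22
```

```text
t 21.625 tip: d 0.0839 along 0.0839 z 0.2597 F [-0.2 -1.8  0.4]
0.04,.262 [-0.032  0.291 -0.015]
0,.255 [-0.06   0.556  0.033]
-.05,.25 [-0.096  0.887  0.067]
-.1,.22 [-0.131  1.218  0.268]
```

>>> {"api": "carry_out", "payload": {
  "deltas": [
    [-0.02, 0.14, 0, 0, -1],
    [-0.03, 0.28, 0, 0, -1],
    [-0.04, 0.38, 0, 0, -1],
    [-0.05, 0.47, 0.02, 0, -1],
    [-0.06, 0.556, 0.033, 0, -1],
    [-0.07, 0.66, 0.04, 0, -1],
    [-0.083, 0.77, 0.055, 0, -1],
    [-0.096, 0.887, 0.067, 0, -1],
    [-0.096, 0.887, 0.067, 0, -1]
  ]
}}

```text
clock: 22.75
position: [0.4725, 0.2059, 0.2741]
ee_rot: [0.997, 0.078, -0.0, 0.001]
ft_force: [-0.3, 0.4, 0.4]
grip_width: 0.003
grasp_force: 0.0
```

```bash
python3 arc.py -.08,.235 -.1,.22 -.12,.195 -.135,.17 -.145,.15 -.15,.135 -.152,.121
```

```text
t 22.75 tip: d -0.0497 along 0.0835 z 0.2521 F [-0.3  0.4  0.4]
-.08,.235 [-0.021  0.201  0.114]
-.1,.22 [-0.036  0.333  0.214]
-.12,.195 [-0.05   0.466  0.381]
-.135,.17 [-0.06   0.565  0.548]
-.145,.15 [-0.067  0.631  0.681]
-.15,.135 [-0.071  0.664  0.781]
-.152,.121 [-0.072  0.677  0.875]
```

>>> {"api": "carry_out", "payload": {
  "deltas": [
    [-0.01, 0.1, 0.06, 0, -1],
    [-0.021, 0.2, 0.114, 0, -1],
    [-0.036, 0.333, 0.214, 0, -1],
    [-0.043, 0.4, 0.3, 0, -1],
    [-0.05, 0.466, 0.381, 0, -1],
    [-0.055, 0.52, 0.46, 0, -1],
    [-0.06, 0.565, 0.548, 0, -1],
    [-0.064, 0.6, 0.61, 0, -1]
  ]
}}

```text
clock: 23.75
position: [0.4767, 0.1169, 0.1817]
ee_rot: [0.997, 0.079, -0.0, 0.0]
ft_force: [0.1, 1.1, 0.6]
grip_width: -0.003
grasp_force: 0.5
```

```bash
python3 arc.py -.145,.15 -.15,.135 -.152,.121; python3 - <<'E'
from h import *
p=camera("scene"); save(p,"s2")
E
```

```text
t 23.75 tip: d -0.1388 along 0.0837 z 0.1597 F [0.1 1.1 0.6]
-.145,.15 [-0.004  0.041  0.064]
-.15,.135 [-0.008  0.074  0.164]
-.152,.121 [-0.009  0.087  0.258]
```

View pics/s2.png

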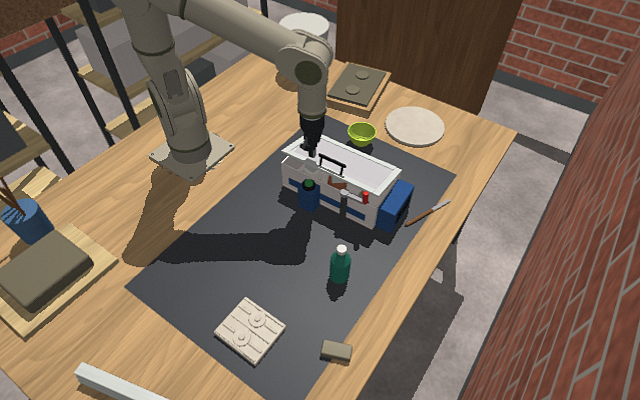

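The scene view shows the lid down or nearly so, with the gripper on it at (308,150). I'm pressing down gently now.

>>> {"api": "carry_out", "payload": {
  "deltas": [
    [-0.004, 0.04, 0.06, 0, -1],
    [-0.006, 0.06, 0.12, 0, -1],
    [-0.008, 0.07, 0.18, 0, -1],
    [-0.009, 0.08, 0.22, 0, -1],
    [-0.009, 0.087, 0.26, 0, -1],
    [-0.009, 0.087, 0.275, 0, -1],
    [-0.009, 0.087, 0.275, 0, -1]
  ]
}}

```text
clock: 24.68
position: [0.4776, 0.1046, 0.1451]
ee_rot: [0.997, 0.079, 0.0, 0.001]
ft_force: [-24.3, -5.1, 52.5]
grip_width: 0.001
grasp_force: 26.5
```

>>> {"api": "carry_out", "payload": {
  "deltas": [
    [0, 0, -0.3, 0, -1],
    [0, 0.2, -0.6, 0, -1],
    [0, 0.4, -0.7, 0, -1],
    [0, 0.4, -0.7, 0, -1]
  ]
}}

```text
clock: 25.18
position: [0.4878, 0.0424, 0.2473]
ee_rot: [0.997, 0.077, 0.001, 0.001]
ft_force: [0.2, 0.4, -0.4]
grip_width: -0.001
grasp_force: 0.0
```

```bash
python3 - <<'E'
from h import *
a=np.radians(2.8); ex=np.array([-np.sin(a),np.cos(a)]); ey=np.array([-np.cos(a),-np.sin(a)]); H=np.array([.5535,.2596])
for n in("scene","wrist"):
    p=camera(n); Pc=cloud(p); save(p,n+"3"); Q=Pc.reshape(-1,3); Q=Q[np.isfinite(Q).all(1)]
    d=(Q[:,:2]-H)@ex; l=(Q[:,:2]-H)@ey
    for c in np.arange(-.185,0,.02):
        s=(l>-.17)&(l<-.05)&(d>c)&(d<c+.02)&(Q[:,2]>.1)&(Q[:,2]<.14)
        if s.sum()>8: print(n,"d%.3f"%c,s.sum(),np.round(np.percentile(Q[s,2],[10,50,90]),4))
    for q in("clamp_peg","start_top"):
        for dd in boxes_of(q,p)[:2]: print(n,q,round(dd["conf"],2),np.round(dd["position"],4))
    s=(Q[:,2]>.168)&(Q[:,2]<.180)&(np.hypot(Q[:,0]-.702,Q[:,1]-.071)<.04); print("peg top",s.sum(),np.median(Q[s],0) if s.any() else "")
go(.7,.0,.25)
E
```

```text
scene d-0.185 117 [0.1099 0.122  0.1252]
scene d-0.165 144 [0.1188 0.121  0.1237]
scene d-0.145 174 [0.1179 0.1209 0.1236]
scene d-0.125 173 [0.1183 0.1207 0.1237]
scene d-0.105 168 [0.1182 0.1211 0.1237]
scene d-0.085 166 [0.1178 0.1207 0.124 ]
scene d-0.065 157 [0.1175 0.1204 0.1236]
scene d-0.045 159 [0.1179 0.1208 0.1236]
scene d-0.025 160 [0.1193 0.1223 0.1255]
scene d-0.005 58 [0.1187 0.121  0.1238]
scene clamp_peg 0.71 [0.6757 0.0629 0.14  ]
scene start_top 0.37 [0.5173 0.0396 0.1201]
peg top 27 [0.70800101 0.06969614 0.17304782]
wrist d-0.185 293 [0.1225 0.1245 0.1255]
wrist d-0.165 125 [0.1216 0.1225 0.1235]
wrist d-0.145 146 [0.1216 0.1225 0.1235]
wrist d-0.125 58 [0.1215 0.1223 0.1236]
wrist start_top 0.7 [0.5146 0.0498 0.1203]
peg top 0 
t=25.48 at [0.4866 0.0457 0.2458] yaw 9.13 MOVE [ 1.3564  0.5268 -0.0296] spin 0.0000 w 0.002 F [-0.   0.7  0.5] q [ 0.5   0.09 -0.71  1.79  0.06  1.29 -1.64]
```

View pics/wrist3.png

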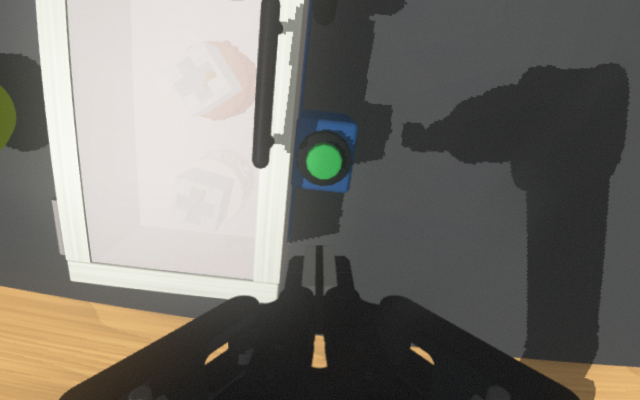

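The wrist view shows the lid flat and shut, with its frame at z = 0.1225 all over and both rollers seen through it. The green button is at pixel (324,162). I'm going to the clamp.

>>> {"api": "carry_out", "payload": {
  "deltas": [
    [0.3, 0.1, 0, 0, -1],
    [0.6, 0.2, 0, 0, -1],
    [0.8, 0.34, 0, 0, -1],
    [0.8, 0.34, 0, 0, -1],
    [0.8, 0.34, 0, 0, -1]
  ]
}}

```text
clock: 26.1
position: [0.613, 0.0144, 0.2459]
ee_rot: [0.997, 0.079, -0.001, -0.0]
ft_force: [-0.0, 1.4, 0.6]
grip_width: 0.0
grasp_force: 0.0
```

```bash
python3 - <<'E'
from h import *
for n in("top","wrist"):
    p=camera(n); save(p,n+"4"); Q=cloud(p).reshape(-1,3); Q=Q[np.isfinite(Q).all(1)]
    s=(Q[:,2]>.165)&(Q[:,2]<.182)&(np.hypot(Q[:,0]-.705,Q[:,1]-.071)<.03); print(n,"peg",s.sum(),np.round(np.median(Q[s],0),4),np.round(cv2.minEnclosingCircle((Q[s,:2]*1000).astype(np.float32)),1) if s.any() else "")
    s=(Q[:,2]>.128)&(Q[:,2]<.150)&(np.hypot(Q[:,0]-.66,Q[:,1]-.065)<.06)&(Q[:,1]<.09)
    if s.any(): print("arm",s.sum(),cv2.minAreaRect((Q[s,:2]*1000).astype(np.float32)),np.round(np.percentile(Q[s],[1,99],axis=0),4).tolist())
go(.708,.03,.25)
E
```

```text
top peg 0 [nan nan nan] 
arm 67 ((663.316162109375, 75.03671264648438), (83.1550521850586, 19.97423553466797), 13.175116539001465) [[0.6229, 0.0579, 0.1318], [0.703, 0.0807, 0.1418]]
  return _methods._mean(a, axis=axis, dtype=dtype,
  ret = um.true_divide(
Traceback (most recent call last):
ValueError: setting an array element with a sequence. The requested array has an inhomogeneous shape after 1 dimensions. The detected shape was (2,) + inhomogeneous part.
```

View pics/wrist4.png

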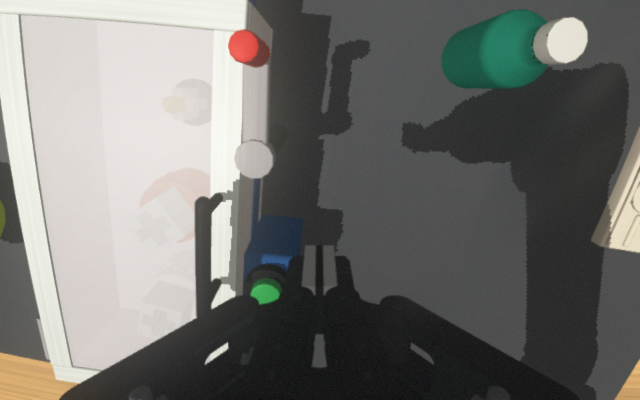

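The wrist view shows the pivot cap at pixel (254,158) and the red peg top at (243,45). The handle's far end is at about (205,200), well short of the clamp's path.

```bash
python3 - <<'E'
from h import *
p=camera("wrist"); P=cloud(p); Q=P.reshape(-1,3); Q=Q[np.isfinite(Q).all(1)]
def circ(c,r,z0,z1):
    s=(Q[:,2]>z0)&(Q[:,2]<z1)&(np.hypot(Q[:,0]-c[0],Q[:,1]-c[1])<r); (m,rr)=cv2.minEnclosingCircle((Q[s,:2]*1000).astype(np.float32)); print(s.sum(),np.round(m,1),round(rr,1),np.median(Q[s,2]))
print(P[45,243],P[158,254],P[100,248],P[205,205])
circ(P[45,243],.02,.170,.18); z=P[158,254,2]; circ(P[158,254],.025,z-.003,z+.003)
go(.708,.03,.25)
E
```

```text
[0.70804415 0.07156676 0.17621944] [0.63932677 0.0647884  0.1421573 ] [0.67741264 0.07320137 0.13987679] [0.60763097 0.09047992 0.16318653]
889 [707.7  71.6] 9.0 0.1757205924792307
1416 [644.6  65.5] 19.9 0.14086699145757597
t=26.25 at [0.6129 0.0141 0.2467] yaw 9.11 MOVE [ 0.6424 -0.0042 -0.0218] spin 0.0000 w 0.003 F [ 0.5  0.  -0.5] q [ 0.42  0.39 -0.67  1.48  0.24  1.36 -1.68]
```

>>> {"api": "carry_out", "payload": {
  "deltas": [
    [0.35, 0.01, 0, 0, -1],
    [0.667, 0.013, 0, 0, -1],
    [0.667, 0.013, 0.25, 0, -1],
    [0.667, 0.013, 0.5, 0, -1],
    [0.667, 0.013, 0.5, 0, -1]
  ]
}}

```text
clock: 26.88
position: [0.7108, 0.027, 0.1687]
ee_rot: [0.997, 0.079, -0.003, 0.0]
ft_force: [-0.7, 0.2, 0.3]
grip_width: -0.0
grasp_force: 0.0
```

```bash
cat > cl.py <<'E'
import sys
from h import *
from scipy.spatial.transform import Rotation as R
o=manip.get_obs(); M=R.from_quat(o["ee_rot"]).as_matrix(); yaw=np.degrees(np.arctan2(M[1,0],M[0,0]))
print(o["clock"],o["position"].round(4),"yaw",yaw.round(1),"F",o["ft_force"].round(1),"q7",o["joint_pos"][6].round(2))
b=.024
for th in map(float,sys.argv[1:]):
    t=np.radians(th); c,s=np.cos(t),np.sin(t)
    X=np.array([.638+.07*c+b*s,.0648+.07*s-b*c,.172])
    print(th,np.round(M.T@(X-o["position"])/.15,3),"spin %.3f"%(-(th-yaw)/30))
E
python3 cl.py 5.6 15 25 35
```

```text
26.875 [0.7108 0.027  0.1687] yaw 9.1 F [-0.7  0.2  0.3] q7 -1.73
5.6 [ 0.016 -0.137 -0.022] spin 0.116
15.0 [ 0.041 -0.214 -0.022] spin -0.197
25.0 [ 0.053 -0.299 -0.022] spin -0.531
35.0 [ 0.05  -0.385 -0.022] spin -0.864
```

>>> {"api": "carry_out", "payload": {
  "deltas": [
    [0.016, -0.1, -0.01, 0, -1],
    [0.025, -0.16, -0.02, 0, -1],
    [0.041, -0.214, -0.02, -0.2, -1],
    [0.048, -0.26, -0.02, -0.36, -1],
    [0.053, -0.3, -0.02, -0.53, -1],
    [0.052, -0.34, -0.02, -0.7, -1],
    [0.05, -0.385, -0.02, -0.864, -1],
    [0.05, -0.385, -0.02, -0.864, -1]
  ]
}}

```text
clock: 27.88
position: [0.7112, 0.0869, 0.1761]
ee_rot: [0.954, 0.301, 0.001, -0.0]
ft_force: [-0.8, 0.2, -0.6]
grip_width: 0.001
grasp_force: 0.0
```

```bash
python3 cl.py 35 45 55 63
```

```text
27.875 [0.7112 0.0869 0.1761] yaw 35.0 F [-0.8  0.2 -0.6] q7 -1.39
35.0 [-0.018  0.001  0.027] spin 0.000
45.0 [ 0.003 -0.083  0.027] spin -0.333
55.0 [ 0.009 -0.168  0.027] spin -0.666
63.0 [ 0.003 -0.237  0.027] spin -0.933
```

>>> {"api": "carry_out", "payload": {
  "deltas": [
    [-0.01, -0.04, 0.02, -0.16, -1],
    [0, -0.083, 0.027, -0.33, -1],
    [0, -0.125, 0.027, -0.5, -1],
    [0.005, -0.168, 0.027, -0.67, -1],
    [0.005, -0.2, 0.027, -0.8, -1],
    [0.003, -0.237, 0.027, -0.933, -1],
    [0.003, -0.237, 0.027, -0.933, -1]
  ]
}}

```text
clock: 28.75
position: [0.691, 0.1152, 0.1711]
ee_rot: [0.853, 0.521, 0.0, 0.0]
ft_force: [0.6, -0.2, -0.2]
grip_width: 0.002
grasp_force: 0.0
```

```bash
python3 cl.py 63 73 83 92 96; python3 - <<'E'
from h import *
p=camera("wrist"); save(p,"wrist5"); P=cloud(p); Q=P.reshape(-1,3);Q=Q[np.isfinite(Q).all(1)]
o=p["img"].reshape(-1,3).astype(int); R_=cloud(p).reshape(-1,3)
m=(o[:,0]>120)&(o[:,1]<60)&(o[:,2]<60)&(R_[:,2]>.168)&(R_[:,2]<.182); print("red top",m.sum(),np.nanmedian(R_[m],0))
E
```

```text
28.75 [0.691  0.1152 0.1711] yaw 62.9 F [ 0.6 -0.2 -0.2] q7 -0.98
63.0 [ 0.007 -0.002 -0.006] spin -0.005
73.0 [ 0.027 -0.086 -0.006] spin -0.338
83.0 [ 0.033 -0.172 -0.006] spin -0.671
92.0 [ 0.025 -0.249 -0.006] spin -0.971
96.0 [ 0.018 -0.282 -0.006] spin -1.105
red top 544 [0.6738097  0.12799159 0.17593312]
```

View pics/wrist5.png

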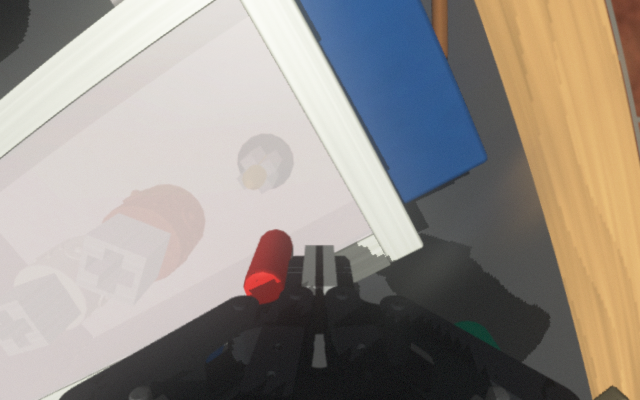

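The wrist view shows the red peg at (268,265), just left of the closed fingertips. The clamp is at about 60° and following, so I'm going on.

>>> {"api": "carry_out", "payload": {
  "deltas": [
    [0.015, -0.04, 0, -0.16, -1],
    [0.027, -0.086, 0, -0.34, -1],
    [0.03, -0.13, 0, -0.5, -1],
    [0.033, -0.172, 0, -0.67, -1],
    [0.03, -0.21, 0, -0.82, -1],
    [0.025, -0.249, 0, -0.97, -1],
    [0.018, -0.282, 0, -1, -1],
    [0.018, -0.29, 0, -1, -1],
    [0.018, -0.29, 0, -1, -1]
  ]
}}

```text
clock: 29.92
position: [0.6552, 0.1359, 0.1708]
ee_rot: [0.69, 0.723, 0.001, 0.001]
ft_force: [8.4, -0.8, -2.5]
grip_width: -0.0
grasp_force: 4.2
```

```bash
python3 cl.py 96 99; cat > red.py <<'E'
from h import *
p=camera("wrist"); o=p["img"].reshape(-1,3).astype(int); R_=cloud(p).reshape(-1,3)
m=(o[:,0]>110)&(o[:,1]<60)&(o[:,2]<60)&(R_[:,2]>.170)&(R_[:,2]<.182)&(np.hypot(R_[:,0]-.64,R_[:,1]-.12)<.06); print("red",m.sum(),np.nanmedian(R_[m],0))
if m.sum()>5: c,r=cv2.minEnclosingCircle((R_[m,:2]*1000).astype(np.float32)); print(np.round(c,1),r, "theta",np.degrees(np.arctan2(c[1]-64.8,c[0]-638)))
E
python3 red.py
```

```text
29.925 [0.6552 0.1359 0.1708] yaw 92.7 F [ 8.4 -0.8 -2.5] q7 -0.55
96.0 [ 0.007 -0.004 -0.008] spin -0.111
99.0 [ 0.013 -0.029 -0.008] spin -0.211
red 643 [0.63269534 0.14115303 0.17537709]
[632.3 137.1] 8.09974479675293 theta 94.49222687908421
```

Force builds and the angle is 94.5°, so the clamp is at its stop. A small extra nudge, then I'll lift away.

>>> {"api": "carry_out", "payload": {
  "deltas": [
    [0, -0.012, 0, 0, -1],
    [0, -0.02, 0, 0, -1],
    [0, -0.02, 0, 0, -1],
    [0, 0.1, 0, 0, -1],
    [0, 0.1, -0.3, 0, -1],
    [0, 0.1, -0.6, 0, -1],
    [0, 0.1, -0.6, 0, -1]
  ]
}}

```text
clock: 30.85
position: [0.6694, 0.1388, 0.2646]
ee_rot: [0.69, 0.724, 0.003, 0.001]
ft_force: [0.0, 0.4, -1.0]
grip_width: -0.003
grasp_force: 0.0
```

```bash
python3 red.py; python3 -c "
from h import *
go(.5135,.0475,.25)"
```

```text
red 0 [nan nan nan]
t=30.90 at [0.6688 0.1383 0.2621] yaw 92.82 MOVE [-0.5537 -1.0641  0.0777] spin 0.0000 w 0.0 F [-0.1 -0.8 -1. ] q [ 0.32  0.62 -0.94  1.24  0.49  1.51 -0.51]
  return np.nanmean(a, axis, out=out, keepdims=keepdims)
```

>>> {"api": "carry_out", "payload": {
  "deltas": [
    [-0.18, -0.34, 0, 0, -1],
    [-0.36, -0.7, 0, 0, -1],
    [-0.55, -1, 0, 0, -1],
    [-0.55, -1, 0, 0, -1],
    [-0.55, -1, 0, 0, -1]
  ]
}}

```text
clock: 31.52
position: [0.5229, 0.0473, 0.2601]
ee_rot: [0.689, 0.724, -0.0, 0.0]
ft_force: [-0.4, 0.3, -0.1]
grip_width: -0.001
grasp_force: 0.0
```

```bash
python3 - <<'E'
from h import *
p=camera("wrist"); save(p,"wrist6"); o=p["img"].reshape(-1,3).astype(int); W=cloud(p).reshape(-1,3)
m=(o[:,1]>110)&(o[:,0]<80)&(o[:,2]<110)&(W[:,2]>.11)&(W[:,2]<.13); b=W[m]; print(m.sum(),np.median(b,0),cv2.minEnclosingCircle((b[:,:2]*1000).astype(np.float32)))
m=(o[:,0]>110)&(o[:,1]<60)&(o[:,2]<60)&(W[:,2]>.15)&(W[:,2]<.182); print("red",m.sum(),np.median(W[m],0) if m.any() else '')
c=np.median(b,0); go(c[0],c[1],.145)
E
```

```text
1011 [0.52069987 0.0409118  0.12240687] ((633.1525268554688, -27.651124954223633), 154.7894744873047)
red 15 [0.62508196 0.13045583 0.17233433]
t=31.57 at [0.5232 0.0482 0.2602] yaw 92.93 MOVE [-0.0479 -0.019   0.7677] spin 0.0000 w 0.001 F [ 0.8  0.7 -0.4] q [ 0.78  0.26 -1.09  1.67  0.24  1.35 -0.3 ]
```

View pics/wrist6.png

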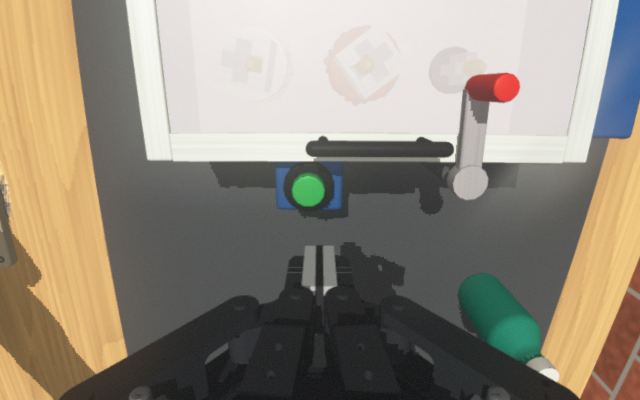

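The wrist view shows the clamp arm square across the shut lid from (470,182) to the red peg at (492,88). Both rollers are under the lid and the button is at (308,189).

```bash
python3 - <<'E'
from h import *
p=camera("wrist"); W=cloud(p)[180:199,299:318].reshape(-1,3); c=np.nanmedian(W,0); print(c)
go(c[0],c[1],.145)
E
```

```text
[0.51410776 0.05001987 0.12306015]
t=31.62 at [0.5233 0.0487 0.2602] yaw 93.00 MOVE [ 0.0113 -0.0604  0.7678] spin 0.0000 w -0.002 F [ 0.3  0.7 -0.1] q [ 0.77  0.26 -1.09  1.67  0.24  1.35 -0.3 ]
```

>>> {"api": "carry_out", "payload": {
  "deltas": [
    [0, -0.062, 0.3, 0, -1],
    [0, -0.062, 0.6, 0, -1],
    [0, -0.062, 0.74, 0, -1],
    [0, -0.062, 0.78, 0, -1],
    [0, -0.062, 0.81, 0, -1],
    [0, -0.062, 0.835, 0, -1],
    [0, -0.062, 0.845, 0, -1],
    [0, -0.062, 0.845, 0, -1]
  ]
}}

```text
clock: 32.62
position: [0.5146, 0.0481, 0.1375]
ee_rot: [0.689, 0.725, 0.0, 0.001]
ft_force: [-16.6, -1.0, 38.7]
grip_width: -0.003
grasp_force: 19.5
```

Force says something has bottomed. I'll ease up in small steps to confirm it is the button's spring travel and not the ring.

>>> {"api": "carry_out", "payload": {
  "deltas": [
    [0, 0, -0.027, 0, -1],
    [0, 0, -0.027, 0, -1],
    [0, 0, -0.027, 0, -1]
  ]
}}

```text
clock: 33.0
position: [0.5145, 0.0477, 0.1386]
ee_rot: [0.689, 0.725, 0.001, 0.001]
ft_force: [2.2, 2.9, 4.7]
grip_width: 0.002
grasp_force: 2.3
```

>>> {"api": "carry_out", "payload": {
  "deltas": [
    [0, 0, -0.013, 0, -1],
    [0, 0, -0.013, 0, -1],
    [0, 0, -0.013, 0, -1]
  ]
}}

```text
clock: 33.38
position: [0.5139, 0.0469, 0.1397]
ee_rot: [0.689, 0.725, 0.0, 0.0]
ft_force: [2.4, 1.4, 3.9]
grip_width: 0.001
grasp_force: 1.9
```

>>> {"api": "carry_out", "payload": {
  "deltas": [
    [0, 0, -0.013, 0, -1],
    [0, 0, -0.013, 0, -1],
    [0, 0, -0.013, 0, -1]
  ]
}}

```text
clock: 33.75
position: [0.5136, 0.0468, 0.1415]
ee_rot: [0.689, 0.725, -0.0, 0.0]
ft_force: [2.6, 0.3, 2.6]
grip_width: 0.001
grasp_force: 1.4
```

```bash
python3 - <<'E'
from h import *
go(.514,.05,.145)
p=camera("wrist"); W=cloud(p).reshape(-1,3)
r=np.hypot(W[:,0]-.514,W[:,1]-.049)
for a in np.arange(0,.03,.003):
    s=(r>a)&(r<a+.003)&(W[:,2]>.09)&(W[:,2]<.13); print(round(a,3),s.sum(),np.round(np.percentile(W[s,2],[10,50,90]),4) if s.any() else '')
E
```

```text
t=33.75 at [0.5136 0.0468 0.1415] yaw 92.93 MOVE [ 0.0213  0.0038 -0.0235] spin 0.0000 w 0.001 F [2.6 0.3 2.6] q [ 0.72  0.36 -1.04  1.84  0.35  1.13 -0.39]
0.0 0 
0.003 0 
0.006 81 [0.1194 0.1203 0.1245]
0.009 736 [0.1153 0.12   0.1285]
0.012 620 [0.1125 0.1135 0.1185]
0.015 620 [0.1124 0.1131 0.1139]
0.018 790 [0.1092 0.1128 0.1136]
0.021 376 [0.1004 0.1015 0.1125]
0.024 564 [0.1004 0.1012 0.1245]
0.027 788 [0.0997 0.1011 0.1248]
```

The force falls about 0.8 N/mm as I rise, which matches the 5 N spring over 6 mm, so the button was fully pressed. I'm lifting clear.

>>> {"api": "carry_out", "payload": {
  "deltas": [
    [0, 0, -0.2, 0, -1],
    [0, 0, -0.5, 0, -1],
    [0, 0.0, -0.8, 0, -1],
    [-0.7, 0, -0.8, 0, -1],
    [-0.7, 0, -0.8, 0, -1],
    [-0.7, 0, -0.8, 0, -1]
  ]
}}

```text
clock: 34.55
position: [0.518, -0.062, 0.2604]
ee_rot: [0.691, 0.723, -0.001, -0.001]
ft_force: [-0.8, 1.2, -0.1]
grip_width: 0.001
grasp_force: 0.0
```

```bash
python3 - <<'E'
from h import *
p=camera("scene"); save(p,"end"); t=camera("top"); 
W=cloud(camera("wrist")); 
W=W.reshape(-1,3); s=(W[:,2]>.170)&(W[:,2]<.182)&(W[:,1]>.08); print("peg",s.sum(),np.median(W[s],0))
for q in("bottle_mid","bowl_mid","plaque_mid"): print(q,[np.round(d["position"],3) for d in boxes_of(q,t)[:1]])
E
```

```text
peg 0 [nan nan nan]
bottle_mid [array([ 0.736, -0.115,  0.104])]
bowl_mid [array([0.496, 0.43 , 0.022])]
plaque_mid [array([ 0.634, -0.399,  0.018])]
  return _methods._mean(a, axis=axis, dtype=dtype,
  ret = um.true_divide(
```

View pics/end.png

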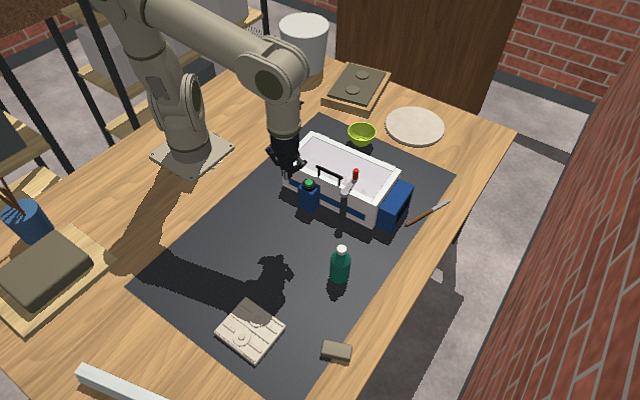

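The final view shows the lid shut, the clamp across it with the peg at (355,173), the button up at (309,183), the bystanders in place and the robot clear.

```bash
python3 -c "
from workcell import ticket
print(ticket.hand_in())"
```

```text
the job is handed in; nothing more can be done
None
```

I loaded both rollers on the table (white and terracotta) fully home, shut the lid, swung the clamp to its stop, pressed the start button and handed the job in at about 35 s; no verdict was returned.

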